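# Press the label holder home behind the bin lip

## Robot

A 7-joint arm with a two-finger parallel gripper is mounted at the origin on the work surface. World frame = base frame: x ahead of the robot, y to its left, z up, the work surface at z = 0. Lengths are in mm, angles in degrees, forces in N, time in s.
With the tool pointing down it reaches from about 425 to 925 mm from the base axis. Payload 6.8 kg.
Tool frame: the origin (TCP) lies on the centre line of the jaws, within the pads' length; the fingertips stand 25 mm ahead of it and the grasp point (between the pads) lies 6 mm ahead of it; z points along the fingers, y is the line along which they close (so a half turn about z gives the same grasp; the last joint's range is limited). The gripper opens to 88 mm and grips with 3 to 60 N. Pads are 20 mm wide; open, the fingers measure 115 mm over their backs; the gripper's body (75 mm by 178 mm) begins 61 mm behind the grasp point.
Start: joints at [-79.246, 27.33, 1.283, 89.118, -0.659, 63.558, -4.761], TCP at [196.762, 645.702, 247.664] pointing down, gripper open.
Joint ranges: [-169.35, 169.35], [-19.33, 120.38], [-80.79, 83.38], [13.8, 139.57], [-78.32, 258.32], [9.67, 109.79], [-169.56, 169.56]. Speed limits (degrees/s): [136.94, 136.94, 180, 180, 180, 180, 180].

## Interface

Orientations are given as [roll, pitch, yaw] about the fixed x, y, z axes, in that order (R = Rz(yaw) Ry(pitch) Rx(roll)).
In Python, from station import robot gives the robot as it stands. The module is installed in compiled form; this text tells all that it offers.
- The arm moves only by the shell command python3 -m jog 'ROWS'. ROWS is JSON, one flat list of numbers, 7 for each row, row after row: the shift along the tool's x, y, z in m, then the turn, a rotation vector about the tool's x, y, z in rad, then the finger opening in m, from 0 to 0.0878. A call has 1 to 8 rows; each row is the pose to reach, as a shift and turn from the pose commanded when the call began, along the tool's axes at that moment; what a row does not reach only later rows make up. A row lasts 1/12 s, in which the tool goes at most 41.7 mm and 7.16 degrees, less where a joint would pass 70% of its speed; a pose out of reach is approached as far as the arm can. A call with a gripper value outside its range is refused whole. The fingers move at their own pace and stop on an object; the grip force is fixed at half the most. Time passes only in rows, so rows that repeat a pose let the fingers close. It gives the time, the measured TCP pose, the force, the opening and the grip force at its end, in the units of the state.
- robot.state(): the state, without advancing time (a new reading comes with each control period).
- robot.capture(name): name is "scene" or "side" or "wrist"; returns a dict with "color" (420x560x3 uint8, red, green, blue), "fov_y" (degrees; the focal length in pixels is half the picture's height over the tangent of half this angle, whatever the lens; pixels are square), "cx", "cy" (the principal point, pixels), "rvec" (rotation vector, rad) and "tvec" (3), from world to camera coordinates, as OpenCV has them; the wrist camera has in their place "hand_eye" (4x4, takes a point from camera to tool coordinates, whose origin is the TCP and whose axes are the flange's). Camera axes: x right, y down, z forward; pixel columns grow to the right and rows downward; lengths in mm; the calibration is good to about 2 mm. A picture is of the moment at which its call begins: read the wrist's pose just before it. There is no depth.
- robot.sign_off(): hands the job in; it is judged then, once.
The state is a dict: "time": time; "q": joint angles; "qvel": joint speeds; "joint_efforts": joint torques, N m; "tcp_pos": TCP position; "ee_rot": TCP orientation; "wrist_force": force on the tool from outside, world axes, zero at the start; "wrist_torque": the same for the moment, N m; "finger_gap": finger opening in mm; "grasp_force": force on a finger pad.
Only numpy, scipy, OpenCV 4.12 (cv2) and the standard library are available. Lean on these libraries where they do the work, as an engineer would, in place of code of your own. Each camera call takes 0.05 s, during which the arm holds its last target. There are 200 camera calls.

## Task

One of the three small-parts bins has lost its label: take the label holder out of its wooden stand and push it down behind the lip of the empty label channel, in the middle of the channel's length and with its card facing outwards, away from the bin. Press it fully home against the sprung bed at the bottom of the channel and keep holding it pressed there so that I can put in the retaining pins: finish with the gripper still holding it down, do not let go. Leave the pliers, the tin and the jar where they are.

Things in the scene. Friction and masses are not known exactly. Their poses are not given: they have to be found in the camera images.
- holder: Loose label holder: stiff grey plastic plate 8 mm thick (x), 60 wide (y), 95 tall (z), about 60 g; a framed paper card showing a ring is on its +x face only. Origin: centre of its lower edge. It starts upright, sunk 22 mm in the stand's slot (73 mm stand clear), with a little play: it may lean 0.1 rad. Grip its top 40 mm, across its thickness. Home in the channel its top is 115 mm above the bench.
- stand: Fixed dark wooden block, 60 mm (x) by 100 mm (y) by 35 mm high, with one upright slot 10 mm (x) by 64 mm (y), 22 mm deep from the top, in its middle. Origin: centre of the underside. Its x runs across the slot.
- open_bin: Bin with the empty channel: fixed wood tray from x -56 mm, 90 wide (y), walls 50 high, brass rings in it. Origin on the bench. On its +x side, away from the robot, an aluminium channel 90 mm long, open at top and ends: inner wall, face at x 50, top at 72 mm; 4 mm lip, inner face at x 61, top at 46 mm (gap 11 mm). Above the lip a flare leans out to x 71 mm at 58 mm height, guiding the plate in.
- channel (a point): On the open bin: middle of the empty channel (half way along it and half way across its 11 mm gap), at the height of the straight lip's top edge, 46 mm above the bench. x points outwards from the bin, y along the channel, z up. With the holder home, the holder's origin is 26 mm below this point.
- bed (a joint): The sprung steel bed in the bottom of the empty channel, 9 mm by 86 mm: how far it is pressed down, 0 (free, its top 30 mm above the bench) to 0.010 m (home on a hard stop, top 20 mm above the bench). The spring pushes back with 4 N at first and 12 N at the stop.
- buckle_bin: A like fixed bin, with steel buckles in it, same shape and axes; a label holder already stands in its channel (top 115 mm above the bench).
- rivet_bin: A like fixed bin, with brass rivets in it, same shape and axes; a label holder already stands in its channel.
- pliers: Bystander: loose pliers lying flat, red grips, about 160 mm long, 18 mm high. Origin at the pivot, jaws to +x.
- tin: Bystander: loose closed tin, 76 mm across, 75 mm tall. Origin: centre of the underside.
- jar: Bystander: loose amber jar, 52 mm across, 65 mm tall. Origin: centre of the underside.

How it is judged (in metres and radians):
On the way, in this order (a step that is already met when the one before it is completed fails the run):
1. the label holder is lifted clear of the stand in the gripper (z of holder in the frame of stand above 0.04 m and contact force between the fingers and holder above 1 N), for 0.2 s.
2. its foot is behind the lip of the empty channel, card outwards (z of holder in the frame of channel below -0.008 m and x of holder in the frame of channel between -0.004 and 0.004 m and y of holder in the frame of channel between -0.012 and 0.012 m and x of open_bin in the frame of holder below -0.02 m and angle between the y axis of holder and the y axis of channel, either way round below 0.14 rad and angle between holder's own z axis and vertical below 0.12 rad), for 0.2 s.
At the end, for the whole second after the job is handed in: Holder behind the lip of the empty channel: upright within 0.12 rad, square within 0.14 rad, within 12 mm of mid-length, card outwards, still; it presses the bed down at least 7.5 of 10 mm (over 5 N), and the fingers still bear on it (over 3 N) (value of joint bed above 0.0075 m and contact force between holder and bed above 5 N and contact force between the fingers and holder above 3 N and linear speed of holder below 0.02 m/s and x of holder in the frame of channel between -0.004 and 0.004 m and y of holder in the frame of channel between -0.012 and 0.012 m and x of open_bin in the frame of holder below -0.02 m and angle between the y axis of holder and the y axis of channel, either way round below 0.14 rad and angle between holder's own z axis and vertical below 0.12 rad); the arm keeps its last pose, push and grip.
It fails at once if the pliers is moved more than 25 mm (distance of pliers from where it was at the start of the episode above 0.025 m).
It fails at once if the tin is moved more than 25 mm (distance of tin from where it was at the start of the episode above 0.025 m).
It fails at once if the jar is moved more than 25 mm (distance of jar from where it was at the start of the episode above 0.025 m).
It also fails if it takes over 38 s, if anything falls off the work surface, if the arm or the gripper's body presses on something with over 40 N, if the wrist force passes 120 N, or if a joint passes its speed limit or range.

## Working session

There is one attempt and no reset: what is moved stays moved. The work goes in short steps, Python scripts to look and compute and a shell command to move; the robot and the scene stay as the last step left them, time stands still between calls to the robot, and variables do not carry over. Pictures are saved under pics/ and viewed, at most 10 in all, crops included, and the job is handed in when it is done.

```bash
mkdir -p pics
python3 - <<'E'
from station import robot
import cv2,pickle
s=robot.state();print({k:s[k] for k in('time','tcp_pos','ee_rot','finger_gap')})
d={}
for n in("scene","side","wrist"):
    c=robot.capture(n);d[n]=c
    cv2.imwrite(f"pics/{n}0.png",c["color"][:,:,::-1])
    print(n,{k:v for k,v in c.items() if k!="color"})
pickle.dump(d,open("cap0.pkl","wb"))
E
```

```text
{'time': 0.0, 'tcp_pos': array([196.62894159, 645.15069386, 246.7063939 ]), 'ee_rot': array([-1.79897397e+02,  6.54582405e-03,  1.63048015e+02]), 'finger_gap': 88.07159940929752}
scene {'fov_y': 56.98973108749223, 'cx': 279.61642474301885, 'cy': 206.84060134369236, 'rvec': array([ 1.63840474,  1.95375418, -0.75705824]), 'tvec': array([ 105.99207568, -360.48430111, 1258.25486741])}
side {'fov_y': 42.65449630705338, 'cx': 277.144719227762, 'cy': 205.6889788720115, 'rvec': array([ 2.02254729, -0.5890635 ,  0.32565645]), 'tvec': array([-487.80460588,  211.24888644, 1125.67123046])}
wrist {'fov_y': 66.42099012553165, 'cx': 277.65022910313866, 'cy': 205.35165487927276, 'hand_eye': array([[-4.58746862e-04, -9.51858253e-01, -3.06538179e-01,
         8.42861841e+01],
       [ 9.99999023e-01, -3.19512707e-05, -1.39732459e-03,
        -1.26035737e-01],
       [ 1.32026066e-03, -3.06538520e-01,  9.51857338e-01,
        -1.37180986e+02],
       [ 0.00000000e+00,  0.00000000e+00,  0.00000000e+00,
         1.00000000e+00]])}
```

View pics/scene0.png

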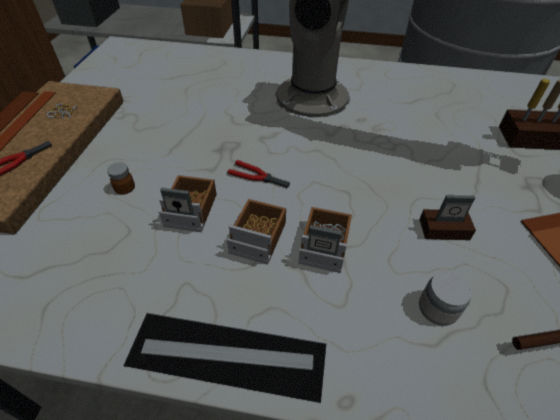

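View pics/side0.png

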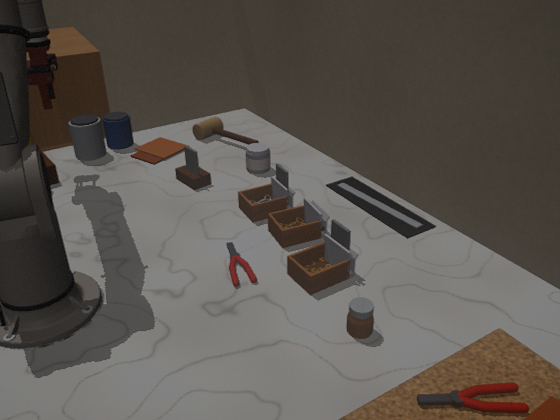

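The scene view shows the middle bin, around (257,230), with the empty channel. The holder is in its stand at (450,215) with its ring card facing the scene camera, which is outwards. The tin is at (445,298), the jar at (121,178) and the pliers at (260,177).

```bash
python3 - <<'E'
import pickle,cv2,numpy as np
d=pickle.load(open("cap0.pkl","rb"))
c=d["scene"]["color"][:,:,::-1]
a=cv2.resize(c[185:255,412:492],None,fx=5,fy=5,interpolation=cv2.INTER_CUBIC)
b=cv2.resize(c[193:263,220:300],None,fx=5,fy=5,interpolation=cv2.INTER_CUBIC)
cv2.imwrite("pics/crop1.png",np.clip(np.hstack([a,b])*1.5,0,255).astype('uint8'))
E
cat > h.py <<'E'
import numpy as np,cv2
from scipy.spatial.transform import Rotation as R
def cam(c,s=None):
    f=210/np.tan(np.radians(c["fov_y"]/2));K=np.array([[f,0,c["cx"]],[0,f,c["cy"]],[0,0,1]])
    if "rvec" in c: 
        M=cv2.Rodrigues(c["rvec"])[0];return K,M,c["tvec"]
    T=np.eye(4);T[:3,:3]=R.from_euler('xyz',s["ee_rot"],degrees=True).as_matrix();T[:3,3]=s["tcp_pos"]
    W=np.linalg.inv(T@c["hand_eye"]);return K,W[:3,:3],W[:3,3]
def at(c,u,v,z,s=None):
    K,M,t=cam(c,s);o=-M.T@t;r=M.T@np.linalg.inv(K)@[u,v,1];return o+r*(z-o[2])/r[2]
def proj(c,P,s=None):
    K,M,t=cam(c,s);p=(K@(M@np.atleast_2d(P).T+t[:,None])).T;return p[:,:2]/p[:,2:]
E
```

```text
(no output)
```

View pics/crop1.png

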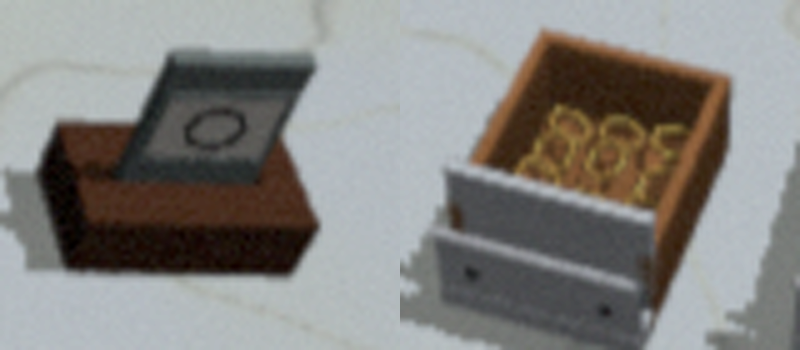

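The crop gives me the stand's top corners, the holder's top edge, the channel's inner wall top from (447,165) to (655,212), and the flare top from (437,230) to (645,290).

Run:
```python
import pickle;from h import *
c=pickle.load(open("cap0.pkl","rb"))["scene"]
A=lambda u,v,z:at(c,412+u/5-.4,185+v/5-.4,z)[:2]
B=lambda u,v,z:at(c,220+(u-400)/5-.4,193+v/5-.4,z)[:2]
def line(n,p,q):
    d=q-p;print(n,p.round(1),q.round(1),'mid',((p+q)/2).round(1),'len',np.linalg.norm(d).round(1),'normal yaw',np.degrees(np.arctan2(-d[0],d[1])).round(1))
line('holdertop',A(170,50,108),A(315,55,108))
line('stand front',A(85,222,35),A(318,225,35))
line('stand left',A(60,122,35),A(85,222,35))
line('wall top',B(447,163,72),B(655,210,72))
line('flare top',B(437,230,58),B(645,290,58))
line('tray back',B(545,32,50),B(730,78,50))
for n,p in(('tin',(448,285,75)),('jar',(118,168,65)),('pliers',(265,178,10))):print(n,at(c,*p).round())
```

```text
holdertop [506.2 328.9] [498.3 388.1] mid [502.2 358.5] len 59.7 normal yaw 7.6
stand front [541.9 312.2] [525.7 411.5] mid [533.8 361.8] len 100.6 normal yaw 9.3
stand left [483.5 306.2] [541.9 312.2] mid [512.7 309.2] len 58.7 normal yaw -84.1
wall top [ 638.  -102.6] [647.  -14.6] mid [642.5 -58.6] len 88.4 normal yaw -5.8
flare top [ 661.8 -101.7] [676.3 -13.2] mid [669.1 -57.4] len 89.7 normal yaw -9.3
tray back [537.9 -85.8] [550.7   0.6] mid [544.3 -42.6] len 87.3 normal yaw -8.5
tin [706. 321.  75.]
jar [ 508. -408.   65.]
pliers [421. -72.  10.]
```

```bash
cat > go.py <<'E'
import sys;from h import *
from station import robot
def go(p,yaw):
    s=robot.state();M=R.from_euler('xyz',s["ee_rot"],degrees=True);N=R.from_euler('xyz',[180,0,yaw],degrees=True)
    print('t',s["time"],'at',s["tcp_pos"].round(1),s["ee_rot"].round(2),'shift m',(M.inv().apply(np.array(p)-s["tcp_pos"])/1000).round(4),'rot',(M.inv()*N).as_rotvec().round(4))
if __name__=="__main__":
    a=list(map(float,sys.argv[1:]));go(a[:3],a[3])
E
python3 go.py 502 360 230 98
```

```text
t 0.15 at [196.6 645.3 246.9] [-1.7992e+02  1.0000e-02  1.6305e+02] shift m [-0.3753 -0.1839  0.0172] rot [-1.1000e-03  8.0000e-04  1.1354e+00]
```

```bash
python3 -m jog '[-0.0375,-0.0184,0.0017,0,0,0.1135,0.06,-0.075,-0.0368,0.0034,0,0,0.227,0.06,-0.1125,-0.0552,0.005,0,0,0.34,0.06,-0.15,-0.0736,0.007,0,0,0.454,0.06,-0.1875,-0.092,0.0085,0,0,0.568,0.06,-0.225,-0.11,0.01,0,0,0.681,0.06,-0.263,-0.1288,0.012,0,0,0.795,0.06,-0.3,-0.1472,0.0137,0,0,0.908,0.06]'; python3 go.py 502 360 230 98
```

```text
time: 0.82
tcp_pos: [441.0, 416.5, 233.9]
ee_rot: [-180.0, -0.0, 110.7]
wrist_force: [-0.6, 0.2, 0.7]
finger_gap: 59.7
grasp_force: 0.0
t 0.8167 at [441.  416.5 233.9] [-1.7999e+02 -1.0000e-02  1.1072e+02] shift m [-0.0744  0.037   0.0039] rot [-2.000e-04 -1.000e-04  2.219e-01]
```

```bash
python3 -m jog '[-0.037,0.0185,0.002,0,0,0.111,0.04,-0.0744,0.037,0.004,0,0,0.222,0.04,-0.0744,0.037,0.004,0,0,0.222,0.04,-0.0744,0.037,0.004,0,0,0.222,0.04,-0.0744,0.037,0.004,0,0,0.222,0.04]'
python3 - <<'E'
from station import robot
import cv2,pickle
s=robot.state();c=robot.capture("wrist");pickle.dump((s,c),open("w1.pkl","wb"))
print(s["tcp_pos"],s["ee_rot"])
cv2.imwrite("pics/w1.png",cv2.resize(c["color"][:,:,::-1],(800,600),interpolation=cv2.INTER_CUBIC))
E
```

```text
time: 1.23
tcp_pos: [500.7, 362.5, 229.7]
ee_rot: [-179.9, -0.0, 98.4]
wrist_force: [0.8, 1.1, 0.6]
finger_gap: 40.4
grasp_force: 0.0
[500.68425972 362.46343673 229.65853485] [-1.79946724e+02 -1.36267072e-02  9.83604355e+01]
```

View pics/w1.png

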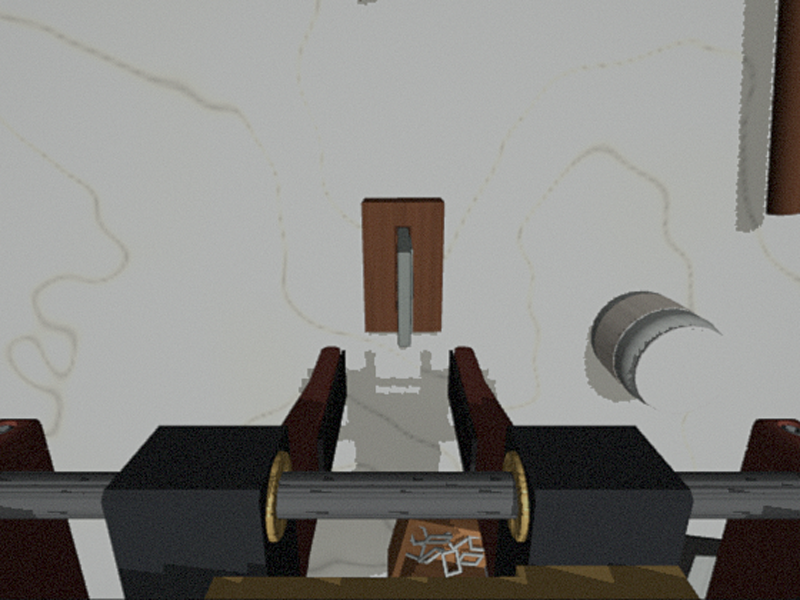

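The wrist view shows the stand's top with corners at (362,200), (443,200), (441,332) and (365,332). The plate is edge-on between the fingers, its top edge running from about (404,250) to (404,347).

```bash
python3 - <<'E'
import pickle;from h import *
s,c=pickle.load(open("w1.pkl","rb"))
A=lambda u,v,z:at(c,u*.7-.15,v*.7-.15,z,s)[:2].round(1)
k=[A(*p,35) for p in((362,201),(443,201),(441,332),(365,332))];print(k,sum(k)/4)
print('top',A(404.5,250,108),A(404.5,347,108))
print('slot',A(403,228,35))
E
python3 - <<'E'
import cv2,pickle
s,c=pickle.load(open("w1.pkl","rb"))
cv2.imwrite("pics/w1c.png",cv2.resize(c["color"][135:250,240:325,::-1],None,fx=5,fy=5,interpolation=cv2.INTER_CUBIC))
E
```

```text
[array([469.3, 405.1]), array([526.6, 413.5]), array([542.8, 313.7]), array([483.9, 305.1])] [505.65 359.35]
top [501.2 390. ] [510.3 329.7]
slot [501.2 390.2]
```

View pics/w1c.png

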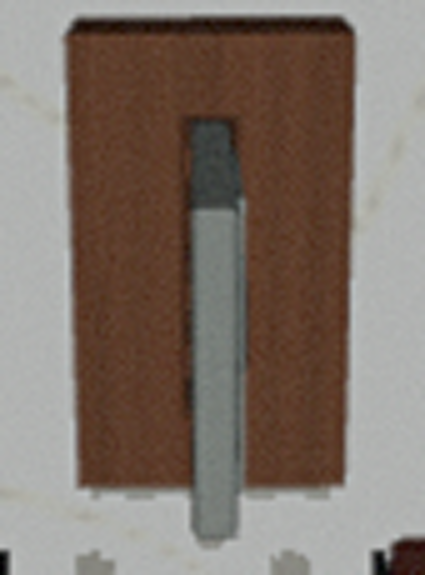

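```bash
python3 go.py 505.7 359.7 97 98.5
```

```text
t 1.2833 at [500.  363.4 229.7] [-1.7994e+02 -4.0000e-02  9.8460e+01] shift m [-0.0046  0.0052  0.1327] rot [-0.001  -0.0006 -0.0006]
```

```bash
python3 -m jog '[-0.0046,0.0052,0.03,-0.001,0,0,0.04,-0.0046,0.0052,0.06,-0.001,0,0,0.04,-0.0046,0.0052,0.08,-0.001,0,0,0.04,-0.0046,0.0052,0.08,-0.001,0,0,0.04,-0.0046,0.0052,0.08,-0.001,0,0,0.04]';python3 go.py 505.7 359.7 97 98.5
```

```text
time: 1.7
tcp_pos: [505.4, 359.5, 149.4]
ee_rot: [-179.9, 0.0, 98.5]
wrist_force: [0.6, -0.0, 0.8]
finger_gap: 39.9
grasp_force: 0.0
t 1.7 at [505.4 359.5 149.4] [-1.7993e+02  3.0000e-02  9.8480e+01] shift m [0.0002 0.0004 0.0524] rot [-0.0013  0.0006 -0.0003]
```

```bash
python3 -m jog '[0,0,0.02,0,0,0,0.04,0,0,0.04,0,0,0,0.03,0,0,0.0525,0,0,0,0.025,0,0,0.0525,0,0,0,0.015,0,0,0.0525,0,0,0,0.002,0,0,0.0525,0,0,0,0.0,0,0,0.0525,0,0,0,0.0,0,0,0.0525,0,0,0,0.0]';python3 go.py 505.7 359.7 97 98.5
```

```text
time: 2.37
tcp_pos: [506.6, 358.8, 98.8]
ee_rot: [180.0, -0.1, 98.3]
wrist_force: [-4.5, -0.7, 6.5]
finger_gap: 7.8
grasp_force: 30.0
t 2.3667 at [506.6 358.8  98.8] [ 1.7998e+02 -6.0000e-02  9.8340e+01] shift m [ 0.001  -0.0007  0.0018] rot [ 0.0003 -0.001  -0.0028]
```

```bash
python3 -m jog '[0,0,-0.01,0,0,0,0,0,0,-0.03,0,0,0,0,0,0,-0.05,0,0,0,0,0,0,-0.08,0,0,0,0,0,0,-0.11,0,0,0,0,0,0,-0.14,0,0,0,0,0,0,-0.15,0,0,0,0,0,0,-0.15,0,0,0,0]';python3 go.py 649 -59 246 82
```

```text
time: 3.03
tcp_pos: [508.9, 359.1, 251.5]
ee_rot: [179.6, -0.2, 98.3]
wrist_force: [0.9, 0.4, -0.6]
finger_gap: 8.0
grasp_force: 30.0
t 3.0333 at [508.9 359.1 251.5] [179.58  -0.23  98.28] shift m [-0.4339  0.0784  0.0043] rot [ 0.0066 -0.0051  0.284 ]
```

```bash
python3 -m jog '[-0.02,0.004,0,0,0,0.013,0,-0.05,0.009,0,0,0,0.033,0,-0.085,0.0155,0,0,0,0.056,0,-0.12,0.022,0,0,0,0.079,0,-0.155,0.028,0,0,0,0.1,0,-0.19,0.034,0,0,0,0.124,0,-0.225,0.041,0,0,0,0.147,0,-0.26,0.047,0,0,0,0.17,0]';python3 go.py 649 -59 246 82
```

```text
time: 3.7
tcp_pos: [590.3, 104.8, 245.5]
ee_rot: [-179.9, 0.1, 88.4]
wrist_force: [1.2, -0.7, -0.7]
finger_gap: 8.2
grasp_force: 30.0
t 3.7 at [590.3 104.8 245.5] [-1.7991e+02  7.0000e-02  8.8440e+01] shift m [-0.1621  0.0631 -0.0004] rot [-0.0016  0.0014  0.1124]
```

```bash
python3 -m jog '[-0.035,0.0136,0,0,0,0.024,0,-0.07,0.027,0,0,0,0.048,0,-0.105,0.041,0,0,0,0.073,0,-0.14,0.0545,0,0,0,0.097,0,-0.162,0.063,0,0,0,0.112,0,-0.162,0.063,0,0,0,0.112,0,-0.162,0.063,0,0,0,0.112,0,-0.162,0.063,0,0,0,0.112,0]'
python3 - <<'E'
from station import robot
import cv2,pickle,numpy as np
s=robot.state();d={n:robot.capture(n) for n in("wrist","scene")};pickle.dump((s,d),open("w2.pkl","wb"))
print(s["tcp_pos"],s["ee_rot"])
a=cv2.resize(d["wrist"]["color"][100:400,160:400],None,fx=1.7,fy=1.7,interpolation=cv2.INTER_CUBIC)
b=cv2.resize(d["scene"]["color"][155:275,205:305],None,fx=3.9,fy=4.25,interpolation=cv2.INTER_CUBIC)
cv2.imwrite("pics/w2.png",np.clip(np.hstack([a,b])[:,:,::-1]*1.4,0,255).astype('uint8'))
E
```

```text
time: 4.37
tcp_pos: [649.0, -55.3, 245.9]
ee_rot: [-179.9, -0.0, 82.2]
wrist_force: [-0.6, 0.6, -0.4]
finger_gap: 8.1
grasp_force: 30.0
[648.95322024 -55.31359736 245.85947492] [-1.79894336e+02 -1.80815518e-02  8.21578008e+01]
```

View pics/w2.png

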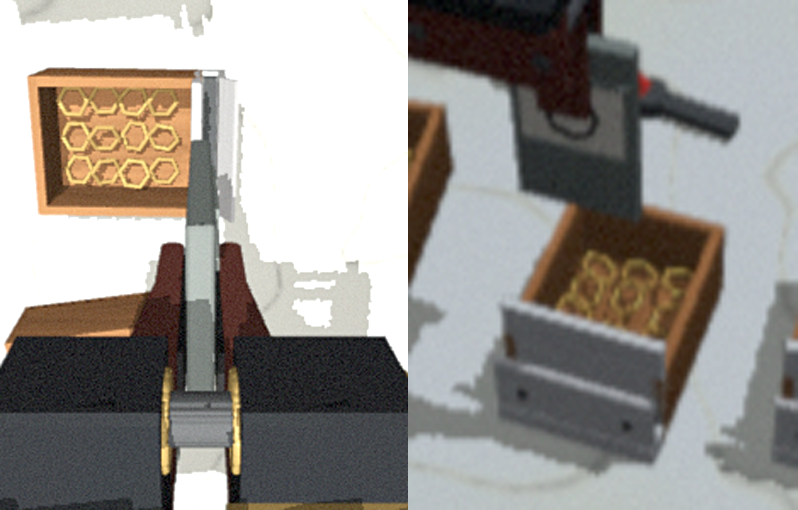

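The left half (wrist) shows the holder edge-on with its foot near the channel, which lies a little to the right of it. The right half (scene) shows the ring card facing outwards. I'll enlarge the channel and foot area.

Run:
```python
import cv2,pickle,numpy as np
s,d=pickle.load(open("w2.pkl","rb"))
# crop origin col 172,row 135
a=cv2.resize(d["wrist"]["color"][135:235,172:312],None,fx=5.7,fy=5.7,interpolation=cv2.INTER_CUBIC)
cv2.imwrite("pics/w2c.png",np.clip(a[:,:,::-1]*1.0,0,255).astype('uint8'))
```

```text
(no output)
```

View pics/w2c.png

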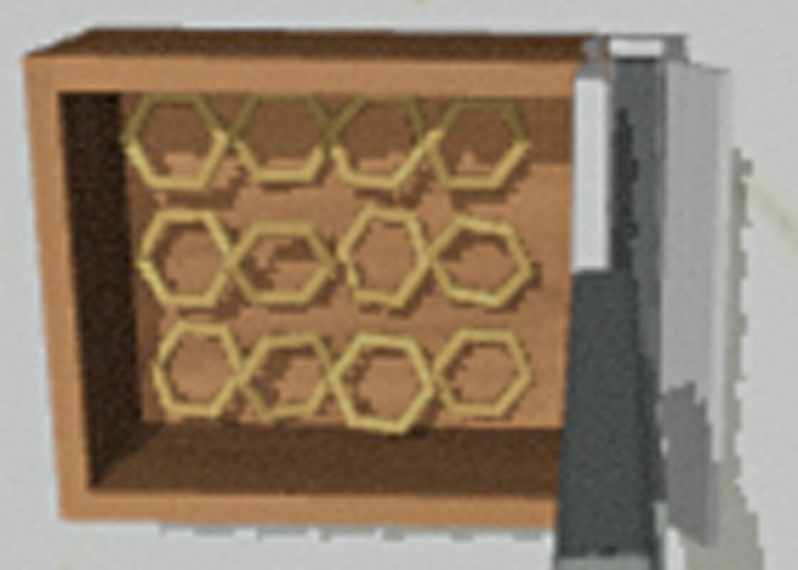

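Run:
```python
import pickle;from h import *
s,d=pickle.load(open("w2.pkl","rb"));c=d["wrist"]
off=np.array([172,135])
A=lambda u,v,z:at(c,172+(u+.5)/5.7-.5,135+(v+.5)/5.7-.5,z,s)[:2]
def line(n,p,q):
    e=q-p;print(n,p.round(1),q.round(1),'len',np.linalg.norm(e).round(1),'yaw',np.degrees(np.arctan2(e[0],-e[1])).round(2))
line('tray back',A(25,58,50),A(62,520,50))
line('tray +y edge',A(25,58,50),A(575,62,50))
line('wall top face',A(611,70,72),A(611,270,72))
line('flare out',A(728,68,58),A(712,543,58))
p,q=A(572,272,161),A(637,272,161);print('foot +y end',p,q,(p+q)/2,np.linalg.norm(p-q))
# channel from measures, bin yaw guess
for yaw in(-8,):
    r=np.radians(yaw);X=np.array([np.cos(r),np.sin(r)]);Y=np.array([-X[1],X[0]])
    f=lambda P,x,y:(P-X*x-Y*y)
    print('origins:',*[f(*k).round(1) for k in((A(25,58,50),-56,45),(A(62,520,50),-56,-45),(A(611,70,72),50,45),(A(728,68,58),71,45),(A(712,543,58),71,-45))])
    H=(p+q)/2-Y*30;print('holder foot centre at',H,'TCP',s["tcp_pos"][:2])
```

```text
tray back [551.2   1. ] [537.5 -87.4] len 89.5 yaw -8.81
tray +y edge [551.2   1. ] [649.4 -13.3] len 99.3 yaw 81.73
wall top face [656.  -12.7] [651.3 -47. ] len 34.7 yaw -7.81
flare out [676.3 -17. ] [ 662.8 -106.2] len 90.2 yaw -8.63
foot +y end [649.23201161 -25.08679143] [657.26257217 -26.1941231 ] [653.24729189 -25.64045726] 8.106545886298319
origins: [600.4 -51.3] [599.2 -50.6] [600.3 -50.3] [599.7 -51.7] [598.7 -51.8]
holder foot centre at [649.07209886 -55.34849933] TCP [648.95322024 -55.31359736]
```

```bash
python3 go.py 654.9 -59.5 168 81.6
```

```text
t 4.4667 at [649.3 -54.  246.6] [-1.7995e+02 -5.0000e-02  8.2280e+01] shift m [-0.0047  0.0063  0.0786] rot [-0.0008 -0.0009  0.0119]
```

```bash
python3 -m jog '[-0.004,0.0064,0.02,0,0,0.01,0,-0.004,0.0064,0.045,0,0,0.01,0,-0.004,0.0064,0.065,0,0,0.01,0,-0.004,0.0064,0.078,0,0,0.01,0,-0.004,0.0064,0.078,0,0,0.01,0,-0.004,0.0064,0.078,0,0,0.01,0,-0.004,0.0064,0.078,0,0,0.01,0]'
python3 - <<'E'
from station import robot
import cv2,pickle,numpy as np
s=robot.state();d={n:robot.capture(n) for n in("wrist","scene")};pickle.dump((s,d),open("w3.pkl","wb"))
print(s["tcp_pos"],s["ee_rot"])
a=cv2.resize(d["wrist"]["color"][135:255,225:315],None,fx=5,fy=5,interpolation=cv2.INTER_CUBIC)
b=cv2.resize(d["scene"]["color"][185:270,220:290],None,fx=5,fy=600/85,interpolation=cv2.INTER_CUBIC)
cv2.imwrite("pics/w3.png",np.hstack([a,b])[:,:,::-1])
E
```

```text
time: 5.05
tcp_pos: [656.6, -60.3, 170.8]
ee_rot: [179.8, -0.0, 81.6]
wrist_force: [0.6, -1.3, -0.7]
finger_gap: 7.4
grasp_force: 30.0
[656.55428777 -60.30171927 170.80395482] [ 1.79845771e+02 -3.16414318e-02  8.16148643e+01]
```

View pics/w3.png

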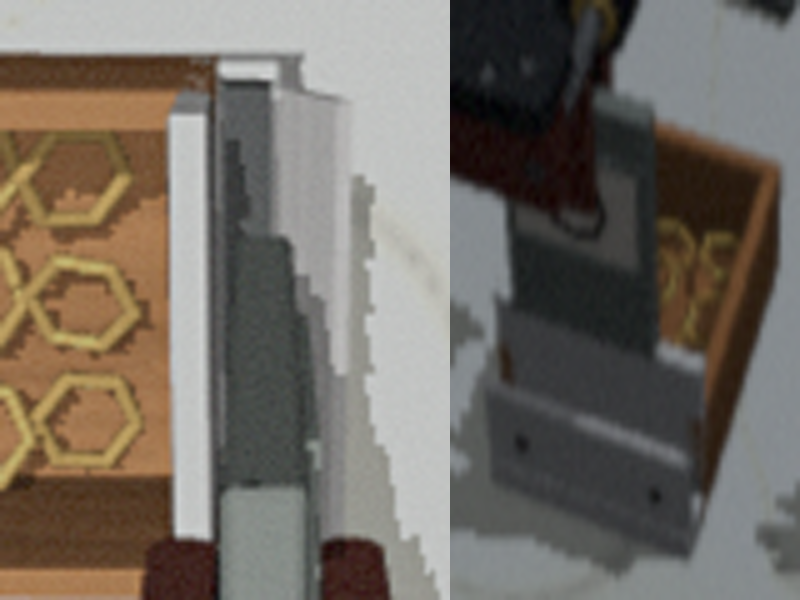

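The left half (wrist) shows the foot's +y end at (235–290,237), just right of the inner wall's top edge at x≈211, with the flare's outer edge at x≈350. The right half (scene) shows the plate above the channel with the card outwards.

Run:
```python
import pickle;from h import *
s,d=pickle.load(open("w3.pkl","rb"));c=d["wrist"]
A=lambda u,v,z:at(c,225+(u+.5)/5-.5,135+(v+.5)/5-.5,z,s)[:2]
r=np.radians(-8.4);X=np.array([np.cos(r),np.sin(r)]);Y=np.array([-X[1],X[0]])
for n,p in(('foot L',(235,238,85.5)),('foot R',(290,238,85.5)),('wall top +y',(212,112,72)),('wall at foot',(212,300,72)),('wall -y',(214,540,72)),('flare +y',(350,98,58)),('flare2',(348,370,58)),('holder topL',(220,488,180)),('topR',(304,488,180)),('plate -y?',(218,590,180))):
    q=A(*p);print(n,q.round(1),'X',(X@q).round(1),'Y',(Y@q).round(1))
print('tcp',X@s["tcp_pos"][:2],Y@s["tcp_pos"][:2])
```

```text
foot L [657.3 -30.1] X 654.6 Y 66.2
foot R [665.  -31.3] X 662.4 Y 66.2
wall top +y [656.1 -14. ] X 651.1 Y 82.0
wall at foot [651.6 -42.4] X 650.8 Y 53.2
wall -y [645.7 -82.1] X 650.7 Y 13.1
flare +y [677.  -17.2] X 672.2 Y 81.9
flare2 [670.8 -61.4] X 672.6 Y 37.2
holder topL [657.5 -29.2] X 654.7 Y 67.2
topR [664.7 -30.2] X 661.9 Y 67.2
plate -y? [655.8 -38.7] X 654.4 Y 57.5
tcp 658.3200497617604 36.256616270515664
```

```bash
python3 -m jog '[0.0008,-0.0018,0.003,0,0,0,0,0.0008,-0.0018,0.015,0,0,0,0,0.0008,-0.0018,0.025,0,0,0,0,0.0008,-0.0018,0.035,0,0,0,0,0.0008,-0.0018,0.042,0,0,0,0,0.0008,-0.0018,0.048,0,0,0,0,0.0008,-0.0018,0.053,0,0,0,0,0.0008,-0.0018,0.053,0,0,0,0]'; python3 go.py 654.9 -59.5 106 81.6
```

```text
time: 5.82
tcp_pos: [653.9, -59.6, 115.6]
ee_rot: [-180.0, 0.0, 81.6]
wrist_force: [-2.1, 0.2, 3.8]
finger_gap: 7.7
grasp_force: 30.0
t 5.8167 at [653.9 -59.6 115.6] [-179.98    0.     81.57] shift m [0.0003 0.001  0.0096] rot [-0.0003  0.     -0.0006]
```

```bash
python3 -m jog '[0,0,0.002,0,0,0,0,0,0,0.004,0,0,0,0,0,0,0.006,0,0,0,0,0,0,0.008,0,0,0,0,0,0,0.0095,0,0,0,0,0,0,0.0095,0,0,0,0,0,0,0.0095,0,0,0,0]'; python3 go.py 654.9 -59.5 106 81.6
```

```text
time: 6.4
tcp_pos: [654.3, -59.8, 108.2]
ee_rot: [179.9, -0.0, 81.6]
wrist_force: [-4.0, 1.5, 9.1]
finger_gap: 7.9
grasp_force: 30.0
t 6.4 at [654.3 -59.8 108.2] [ 1.7992e+02 -4.0000e-02  8.1560e+01] shift m [0.0003 0.0005 0.0022] rot [ 0.0014 -0.0007 -0.0006]
```

```bash
python3 -m jog '[0,0,0.001,0,0,0,0,0,0,0.002,0,0,0,0,0,0,0.003,0,0,0,0,0,0,0.004,0,0,0,0,0,0,0.004,0,0,0,0,0,0,0.004,0,0,0,0]'; python3 go.py 654.9 -59.5 106 81.6
```

```text
time: 6.9
tcp_pos: [654.5, -59.8, 105.8]
ee_rot: [179.9, -0.1, 81.6]
wrist_force: [-6.9, 0.7, 18.7]
finger_gap: 7.9
grasp_force: 30.0
t 6.9 at [654.5 -59.8 105.8] [ 1.799e+02 -8.000e-02  8.156e+01] shift m [ 0.0004  0.0003 -0.0002] rot [ 0.0018 -0.0015 -0.0007]
```

```bash
python3 -m jog '[0,-0.0006,0.0005,0,0,0,0,0,-0.0012,0.0005,0,0,0,0,0,-0.0012,0.0005,0,0,0,0,0,-0.0012,0.0005,0,0,0,0]'
python3 - <<'E'
from station import robot
import cv2,pickle,numpy as np;from h import *
s=robot.state();print(s["wrist_force"],s["tcp_pos"])
d={n:robot.capture(n) for n in("wrist","scene","side")};pickle.dump((s,d),open("w4.pkl","wb"))
a=cv2.resize(d["scene"]["color"][150:270,215:355],(800,600),interpolation=cv2.INTER_CUBIC)[:,:,::-1]
cv2.imwrite("pics/w4.png",a[:, :400])
b=cv2.resize(d["side"]["color"][155:255,235:335],None,fx=4,fy=6,interpolation=cv2.INTER_CUBIC)[:,:,::-1]
cv2.imwrite("pics/w4.png",np.clip(np.hstack([a[:,:400],b])*1.3,0,255).astype('uint8'))
E
```

```text
time: 7.23
tcp_pos: [654.2, -59.8, 105.8]
ee_rot: [179.8, -0.1, 81.6]
wrist_force: [-6.4, 0.4, 20.4]
finger_gap: 7.8
grasp_force: 30.0
[-6.38754126  0.4476296  20.38201743] [654.22294264 -59.77762741 105.76919082]
```

View pics/w4.png

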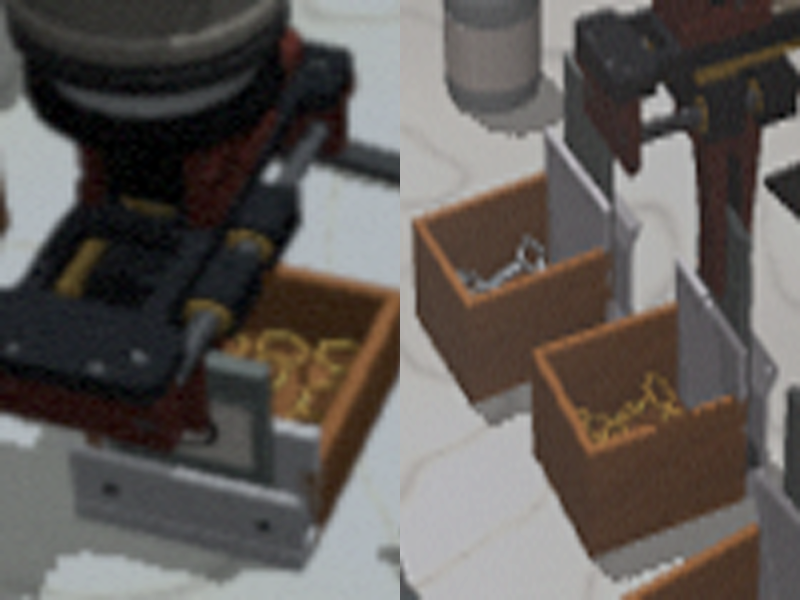

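The plate is seated behind the lip with its ring card outwards. Its top +y corner is at about (270,362) in the left half, so I'll check that against the expected home position.

Run:
```python
import pickle;from h import *
s,d=pickle.load(open("w4.pkl","rb"));c=d["scene"]
r=np.radians(-8.4);X=np.array([np.cos(r),np.sin(r),0]);Y=np.array([-X[1],X[0],0])
C=X*656.6+Y*36.8
for z in(115,118,121,125):
    p=proj(c,C+Y*30+X*4+[0,0,z])[0];print(z,p,'crop',((p[0]+.5-215)*800/140,(p[1]+.5-150)*5))
print('lip flare +y end crop',[((p[0]+.5-215)*800/140,(p[1]+.5-150)*5) for p in proj(c,[C+Y*45+X*15.5+[0,0,58]])], s["time"])
```

```text
115 [260.61815226 225.82306502] crop (np.float64(263.532298656397), np.float64(381.6153250873891))
118 [260.57623888 224.79951171] crop (np.float64(263.2927935994527), np.float64(376.4975585345306))
121 [260.53407207 223.7697696 ] crop (np.float64(263.0518404028297), np.float64(371.34884799698955))
125 [260.47745145 222.3870557 ] crop (np.float64(262.72829401963526), np.float64(364.43527849103486))
lip flare +y end crop [(np.float64(297.2313021303421), np.float64(505.0904196942389))] 7.2333
```

```bash
python3 -m jog '[0,0,0.0005,0,0,0,0,0,0,0.0005,0,0,0,0,0,0,0.0005,0,0,0,0,0,0,0.0005,0,0,0,0]'; python3 -c "
from station import robot
print(robot.state()['wrist_force']);print(robot.sign_off())"
```

```text
time: 7.72
tcp_pos: [654.3, -59.8, 105.7]
ee_rot: [179.8, -0.1, 81.6]
wrist_force: [-6.2, 1.2, 24.4]
finger_gap: 7.9
grasp_force: 30.0
[-6.20445653  1.2008379  24.36775908]
the job is handed in; nothing more can be done
None
```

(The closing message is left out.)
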